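# Latch the fume damper at half open and start the fan

### The job

Set the fume extraction for wiping down prints: with a fingertip, push the orange paddle of the damper's sprung shutter well past half way, then let go so that it springs back and latches half open on the stop pin. Then press the green fan button fully down and let it come up. Only push and press: do not pinch the paddle, do not start the fan before the shutter is latched, and leave the bottle, funnel and cup where they are.

Things in the scene. Friction and masses are not known exactly. Their poses are not given: they have to be found in the camera images.
- damper: White flat extraction box fixed to the bench, 260 x 170 mm, 60 mm high, grey hose at its far (+x) end. Origin: centre of its underside. +x is the direction in which the shutter is pushed, +y the side of the stop pin. On its top: a 70 mm square barred opening, two guide rails along x, 94 mm apart (tops at 72 mm above the bench), and a dark pin housing (top at 80 mm).
- shutter (a joint): Shutter travel along the damper's +x, in m: 0 shut (start), 0.035 half open on the stop pin, 0.065 end stop. A spring pushes it back: 3 N at 0, 7 N at the end, up to 6 N more when pushed fast or over the pin's ramp. The pin drops in once travel passes about 0.041: let go from 0.045 to 0.065, it returns by itself to 0.035 and stays; let go earlier, it springs shut. Pushing again does no harm.
- paddle_face (a point): Centre of the near (-x) face of the upright orange paddle at the shutter's near edge: push here. Paddle 100 mm wide (y), 16 mm thick, from 74 to 107 mm above the bench; this point is at 90 mm and moves with the shutter; axes as the damper's. On the robot's side of it, shut, are 2 mm of shutter plate (top at 65 mm) and 32 mm of the box's top (at 60 mm). Touching both faces at once is a pinch.
- stop_pin (a joint): Sideways travel of the sprung steel stop pin (10 mm across, red end knob on the damper's +y side), in m: 0 fully in, about 0.011 when the shutter's brass tooth pushes it out. The shutter is latched when it stands at 0.035 with the pin back in (below 0.003). The pin works by itself.
- fan_switch: Grey switch box fixed to the bench, 85 x 85 mm, 45 mm high; origin at the centre of its underside. It stands to the left or the right of the damper.
- fan_button_top (a point): Centre of the top of the green fan button (28 mm across) in the middle of the switch box, 67 mm above the bench when up; it goes down with the button. Its black collar is 40 mm across, its top 57 mm above the bench.
- fan_button (a joint): Travel of the fan button downwards, in m: 0 up, 0.006 fully down; it springs back. 1.5 N starts it, 5 N holds it fully down; it counts as pressed beyond 0.0045.
- resin_bottle: Grey resin bottle with black cap, 70 mm across, 190 mm high, 0.6 kg; origin at the centre of its underside.
- funnel: Yellow funnel standing on its mouth, spout up, 92 mm across, 100 mm high; origin at the centre of its underside.
- cup: Blue open cup, about 76 mm across, 90 mm high; origin at the centre of its underside. It stands on the side of the damper where the switch is not.

How it is judged:
On the way, in this order (a step that is already met when the one before it is completed fails the run):
1. the shutter is pushed past the stop pin (value of joint shutter above 0.042 m and contact force between the fingers and shutter above 0.5 N), for 0.05 s.
2. the shutter, let go, has come back and rests half open on the pin (value of joint shutter between 0.032 and 0.0385 m and value of joint stop_pin below 0.003 m and contact force between each of the arm, the fingers and damper below 0.2 N), for 0.3 s.
3. the fan button is pressed fully down (value of joint fan_button above 0.0045 m), for 0.05 s.
At the end, for the whole second after the job is handed in: The shutter rests latched half open (32 to 38.5 mm of travel, stop pin in), the green button is up again, and the bottle, funnel and cup are upright within 20 mm of where they stood (value of joint shutter between 0.032 and 0.0385 m and value of joint stop_pin below 0.003 m and velocity of joint shutter between -0.01 and 0.01 m/s and value of joint fan_button below 0.0015 m and distance of each of resin_bottle, funnel, cup from where it was at the start of the episode below 0.02 m and angle between each of resin_bottle, funnel, cup's own z axis and vertical below 0.2 rad); the robot touches nothing.
It fails at once if the paddle is pinched between the fingers (contact force between the fingers and shutter_c6 above 0.5 N and contact force between the fingers and shutter_c7 above 0.5 N).
It fails at once if the fan is started while the shutter is not latched half open (value of joint fan_button above 0.0045 m and not (value of joint shutter between 0.032 and 0.0385 m)).
It fails at once if the bottle, funnel or cup is displaced, lifted or tipped (distance of any of resin_bottle, funnel, cup from where it was at the start of the episode above 0.02 m or angle between any of resin_bottle, funnel, cup's own z axis and vertical above 0.3 rad).
It also fails if it takes over 43 s, if anything falls off the work surface, if the arm or the gripper's body presses on something with over 40 N, if the wrist force passes 120 N, or if a joint passes its speed limit or range.

### The arm

A 6-joint arm with a two-finger parallel gripper is mounted at the origin on the work surface. World frame = base frame: x ahead of the robot, y to its left, z up, the work surface at z = 0. Lengths are in m, angles in rad, forces in N, time in s.
With the tool pointing down it reaches from about 0.35 to 0.975 m from the base axis. Payload 4.9 kg.
Tool frame: the origin (TCP) lies midway between the tips of the shut fingers; the grasp point (between the pads) lies 19 mm behind it; z points along the fingers, y is the direction in which the jaws open and shut (so a half turn about z gives the same grasp; the last joint's range is limited). The gripper opens to 85 mm and grips with 20 to 120 N. Pads are 22 mm wide; open, the fingers measure 114 mm over their backs; the gripper's body (76 mm by 85 mm) begins 54 mm behind the grasp point. The pads swing forward as they close: fully open they stand 13 mm farther back than shut.
Start: joints at [-1.279, 0.053, 1.613, -0, 1.476, -0.119], TCP at [0.25, -0.573, 0.231] pointing down, gripper open.
Joint ranges: [-3.01, 3.01], [-1.01, 2.22], [0.06, 2.58], [-1.02, 4.17], [0.09, 2.62], [-3.14, 3.14]. Speed limits (rad/s): [2.57, 2.57, 3.14, 3.14, 3.14, 3.14].

### API

Orientations are given as a unit quaternion [w, x, y, z].
In Python, from plant import state, grab_frame, camera_info, job_done, cut_out gives the robot as it stands.
- The arm moves only by the tool step_arm, never from a script. Its argument "moves" is a list of rows, each a list of 7 numbers: the shift along the tool's x, y, z in m, then the turn, a rotation vector about the tool's x, y, z in rad, then the finger opening in m, from 0 to 0.0854. A call has 1 to 8 rows; each row shifts and turns the commanded pose from where the row before left it, along the tool's axes as they then stand; what a row does not reach is not made up. A row lasts 1/10 s, in which the tool goes at most 50 mm and 8.59 degrees, less where a joint would pass 70% of its speed; a pose out of reach is approached as far as the arm can. A call is refused whole if a number of a shift passes 0.05 or a number of a turn 0.15, either way. A call with a gripper value outside its range is refused whole. The fingers move at their own pace and stop on an object; the grip force is fixed at half the most. Time passes only in rows, so rows that do not move let the fingers close. It gives the time, the measured TCP pose, the force and the opening at its end, in the units of the state.
- state(): the state, without advancing time (a new reading comes with each control period).
- grab_frame(name): name is "scene" or "side" or "wrist"; returns (picture, depth): 384x512x3 uint8, red, green, blue; 384x512 float32, m along the optical axis (not along the pixel's ray), 0 where there is no reading.
- camera_info(name): a dict with "intrinsics" (3x3 intrinsics, pixels), "dist_coeffs" ([k1, k2, p1, p2, k3] as OpenCV has them; the pictures are not rectified), "world_from_camera" (4x4, takes a point from camera to world coordinates). Camera axes: x right, y down, z forward; pixel columns grow to the right and rows downward; lengths in m; the calibration is good to about 2 mm. A picture is of the moment at which its call begins: read the wrist's pose just before it. camera_info takes no time and is no camera call; for the wrist camera it gives the pose at the moment of the call.
- job_done(): hands the job in, once; it reports no verdict.
Trained networks look in the newest picture that a camera, given by its name, has taken for a name from the list of things; names that differ only in an ending like _2 or _b are one class to them, and where a whole thing is asked for, a point or a joint stands for the part that bears it (a point fixed in the world has none). Each returns a list of dicts, best first, with "conf" (0 to 1); they miss things now and then, are a little off and sometimes report something else, mostly with a low value. They report only what shows in the picture. A call takes as long as a camera call.
- cut_out(camera, query): "mask" (384x512 bool, what is visible of it) and "point" ([column, row] in pixels, amid what is visible of it).
The state is a dict: "time": time; "joint_pos": joint angles; "joint_vel": joint speeds; "joint_efforts": joint torques, N m; "tool_pos": TCP position; "tool_rot": TCP orientation; "contact_force": force on the tool from outside, world axes, zero at the start; "ft_torque": the same for the moment, N m; "gripper_width": opening from 0.0 (shut) to 1.0 (fully open).
Only numpy, scipy, OpenCV 4.12 (cv2) and the standard library are available. Lean on these libraries where they do the work, as an engineer would, in place of code of your own. Each camera call takes 0.05 s, during which the arm holds its last target.

## Working session

There is one attempt and no reset: what is moved stays moved. The work goes in short steps, Python scripts to look and compute and a tool call to move; the robot and the scene stay as the last step left them, time stands still between calls to the robot, and variables do not carry over. Pictures are saved under pics/ and viewed, and the job is handed in when it is done.

Besides the shell and the picture viewer there is one more tool, called after "Call:" by a JSON object that holds its "name" and its "arguments", one argument or row to a line. step_arm: Moves the arm, as the interface text tells. Its arguments: {"type":"object","properties":{"moves":{"type":"array"}},"required":["moves"]}

```bash
mkdir -p pics; ls; python3 - <<'E'
from plant import *
import cv2,numpy as np
s=state();print(s)
for n in("scene","side"):
    p,d=grab_frame(n);cv2.imwrite(f"pics/{n}0.png",p[:,:,::-1]);np.savez(f"{n}0.npz",p=p,d=d)
    c=camera_info(n);print(n,c)
    for q in("damper","paddle_face","fan_switch","fan_button_top","resin_bottle","funnel","cup"):
        r=cut_out(n,q)
        for e in r[:2]:
            m=e["mask"];print(q,round(e["conf"],2),e["point"],m.sum())
            v,u=np.nonzero(m&(d>0))
            if len(u)==0: continue
            z=d[v,u]
            xy=cv2.undistortPoints(np.stack([u,v],1).astype(float)[:,None],np.array(c["intrinsics"]),np.array(c["dist_coeffs"]))[:,0]
            T=np.array(c["world_from_camera"])
            P=np.c_[xy*z[:,None],z]@T[:3,:3].T+T[:3,3]
            print("  med",np.median(P,0).round(3),"lo",np.percentile(P,2,axis=0).round(3),"hi",np.percentile(P,98,axis=0).round(3))
E
```

```text
pics
{'time': 0.0, 'joint_pos': array([-1.27898036e+00,  5.33710815e-02,  1.61428783e+00, -9.81949741e-06,
        1.47599988e+00, -1.18996108e-01]), 'joint_vel': array([ 0.0019697 , -0.00020968,  0.00181438, -0.00011986,  0.00073601,
       -0.00020112]), 'joint_efforts': array([-3.83796180e-05, -3.93683195e+01, -3.70177531e+01,  5.71573295e-06,
        7.21707882e-03, -2.26603436e-05]), 'tool_pos': array([ 0.24941645, -0.57239919,  0.23005788]), 'tool_rot': array([-1.02879474e-03,  9.78977630e-01,  2.03965030e-01, -9.40255265e-05]), 'contact_force': array([-0.52861661,  0.74398655, -0.54451524]), 'ft_torque': array([ 0.00192616, -0.03740782,  0.0108592 ]), 'gripper_width': 0.9967779331898515}
scene {'intrinsics': array([[362.33909855,   0.        , 261.77495481],
       [  0.        , 362.33909855, 191.68410623],
       [  0.        ,   0.        ,   1.        ]]), 'dist_coeffs': array([-0.11655478,  0.        ,  0.        ,  0.        ,  0.        ]), 'world_from_camera': array([[-0.49608665,  0.64585019, -0.58032367,  1.20516984],
       [ 0.86816442,  0.35838886, -0.34328992,  0
[... 1628 characters left out ...]
.065] hi [ 0.666 -0.012  0.11 ]
fan_switch 0.62 [309.8, 157.0] 594
  med [ 0.523 -0.297  0.046] lo [ 0.482 -0.365  0.004] hi [ 0.572 -0.272  0.07 ]
fan_button_top 0.52 [309.5, 148.4] 23
  med [ 0.528 -0.315  0.068] lo [ 0.519 -0.328  0.064] hi [ 0.538 -0.309  0.072]
resin_bottle 0.88 [269.0, 126.5] 791
  med [ 0.685 -0.31   0.096] lo [ 0.663 -0.342  0.01 ] hi [ 0.72  -0.295  0.191]
funnel 0.83 [144.8, 263.6] 820
  med [0.659 0.338 0.032] lo [0.631 0.295 0.007] hi [0.698 0.369 0.1  ]
funnel 0.49 [308.9, 158.0] 635
  med [ 0.52  -0.298  0.046] lo [ 0.481 -0.378  0.002] hi [ 0.571 -0.272  0.069]
cup 0.62 [198.7, 269.8] 1027
  med [0.514 0.297 0.06 ] lo [0.478 0.264 0.007] hi [0.547 0.333 0.093]
```

View pics/scene0.png

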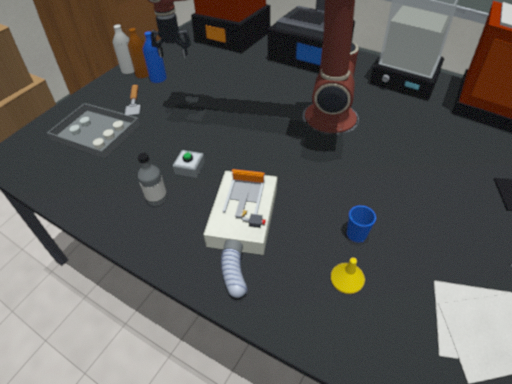

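View pics/side0.png

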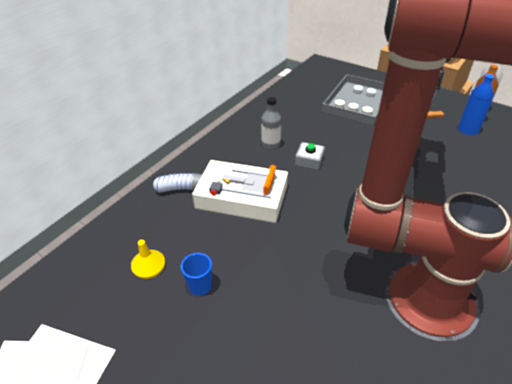

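```bash
cat > h.py <<'E'
from plant import *
import cv2,numpy as np
def cloud(n,d,c=None):
    c=c or camera_info(n)
    v,u=np.nonzero(d>0);z=d[v,u]
    xy=cv2.undistortPoints(np.stack([u,v],1).astype(float)[:,None],np.array(c["intrinsics"]),np.array(c["dist_coeffs"]))[:,0]
    T=np.array(c["world_from_camera"])
    P=np.c_[xy*z[:,None],z]@T[:3,:3].T+T[:3,3]
    return u,v,P
def masks(p):
    hsv=cv2.cvtColor(p,cv2.COLOR_RGB2HSV);h,s,v=[hsv[...,i].astype(int) for i in range(3)]
    return {"orange":(h>=6)&(h<=19)&(s>150)&(v>90),"green":(h>45)&(h<85)&(s>100)&(v>50)}
E
python3 - <<'E'
from h import *
for n in("scene","side"):
    f=np.load(f"{n}0.npz");p,d=f["p"],f["d"]
    u,v,P=cloud(n,d);M=masks(p)
    for k,m in M.items():
        Q=P[m[v,u]&(P[:,0]>.4)&(P[:,0]<1)]
        print(n,k,len(Q),np.percentile(Q,[2,50,98],axis=0).round(3).tolist())
    # paddle top
    Q=P[M["orange"][v,u]&(P[:,2]>.098)&(P[:,2]<.115)&(abs(P[:,1])<.25)]
    r=cv2.minAreaRect(Q[:,:2].astype(np.float32)*1000);print("paddle top",len(Q),r, np.median(Q,0))
    # box top
    Q=P[(abs(P[:,2]-.060)<.004)&(abs(P[:,1])<.2)&(P[:,0]>.4)&(P[:,0]<.9)]
    r=cv2.minAreaRect(Q[:,:2].astype(np.float32)*1000);print("box top",len(Q),r)
    Q=P[(abs(P[:,2]-.045)<.004)&(P[:,1]<-.25)&(P[:,1]>-.38)&(P[:,0]>.45)&(P[:,0]<.62)]
    r=cv2.minAreaRect(Q[:,:2].astype(np.float32)*1000);print("switch top",len(Q),r)
E
```

```text
scene orange 306 [[0.444, -0.119, 0.003], [0.542, -0.068, 0.1], [0.559, -0.024, 0.11]]
scene green 45 [[0.522, -0.328, 0.056], [0.536, -0.316, 0.066], [0.544, -0.307, 0.07]]
paddle top 166 ((537.9077758789062, -70.03700256347656), (20.596006393432617, 99.93338775634766), 19.218719482421875) [ 0.53961368 -0.0682755   0.10580209]
box top 2528 ((688.9642333984375, -16.062026977539062), (404.61077880859375, 171.2348175048828), 19.91672706604004)
switch top 298 ((530.7196655273438, -319.5928955078125), (87.3419189453125, 87.00132751464844), 14.94797134399414)
side orange 146 [[0.513, -0.127, 0.066], [0.528, -0.053, 0.106], [0.63, -0.02, 0.111]]
side green 52 [[0.517, -0.335, 0.056], [0.528, -0.315, 0.067], [0.541, -0.306, 0.072]]
paddle top 110 ((536.1788940429688, -69.73856353759766), (15.981863975524902, 104.87980651855469), 20.829872131347656) [ 0.53018514 -0.0598456   0.10685585]
box top 1788 ((685.8489379882812, -15.150894165039062), (398.4561767578125, 178.35830688476562), 19.903276443481445)
switch top 207 ((529.4287719726562, -320.4668273925781), (83.1216812133789, 88.72037506103516), 14.067282676696777)
```

The images agree: the damper is yawed about 20°, with the paddle centre near (0.537, -0.070). The button is near (0.530, -0.318), on the -y side. The cup and funnel are on the +y side, and the bottle stands behind the switch. The networks put the funnel and fan button on top of each other in the scene view, so I'm using the colour-based button position. The tool's x axis is already close to the push direction.

Call:
{"name": "step_arm", "arguments": {
  "moves": [
    [0,0,0,0,0,0.06,0],
    [0.034,-0.034,0,0,0,0,0],
    [0.034,-0.034,0,0,0,0,0],
    [0.034,-0.034,0,0,0,0,0],
    [0.034,-0.034,0,0,0,0,0],
    [0.034,-0.034,0,0,0,0,0],
    [0.034,-0.034,0,0,0,0,0],
    [0.034,-0.034,0,0,0,0,0]
  ]
}}

```text
time: 1.6
tool_pos: [0.3918, -0.266, 0.2316]
tool_rot: [0.0, 0.985, 0.174, 0.0]
contact_force: [0.5, 0.4, 0.6]
gripper_width: 0.005
```

```bash
cat >> h.py <<'E'
from scipy.spatial.transform import Rotation as R
def delta(target):
    s=state();q=s["tool_rot"];r=R.from_quat([q[1],q[2],q[3],q[0]])
    print("t",s["time"],"pos",s["tool_pos"].round(4),"F",s["contact_force"].round(2),"grip",round(s["gripper_width"],3))
    print("xaxis",r.as_matrix()[:,0].round(3),"yaw",np.degrees(np.arctan2(*r.as_matrix()[[1,0],0])).round(2),"zaxis",r.as_matrix()[:,2].round(3))
    print("tool delta",r.inv().apply(np.array(target)-s["tool_pos"]).round(4))
E
python3 -c "
from h import *
delta([.495,-.085,.086])"
```

```text
t 1.6 pos [ 0.3918 -0.266   0.2316] F [0.54 0.39 0.57] grip 0.005
xaxis [0.939 0.343 0.001] yaw 20.07 zaxis [ 0.001 -0.001 -1.   ]
tool delta [ 0.159  -0.1347  0.1456]
```

Call:
{"name": "step_arm", "arguments": {
  "moves": [
    [0.03,-0.03,0,0,0,0,0],
    [0.03,-0.03,0,0,0,0,0],
    [0.03,-0.03,0,0,0,0,0],
    [0.03,-0.03,0,0,0,0,0],
    [0.02,-0.015,0.01,0,0,0,0],
    [0,0,0.03,0,0,0,0],
    [0,0,0.03,0,0,0,0],
    [0,0,0,0,0,0,0]
  ]
}}

```text
time: 2.4
tool_pos: [0.4735, -0.0914, 0.1566]
tool_rot: [-0.002, 0.985, 0.175, -0.004]
contact_force: [-0.3, -0.0, -0.4]
gripper_width: 0.001
```

```bash
python3 - <<'E'
from h import *
n="wrist"
delta([.495,-.085,.086])
c=camera_info(n);p,d=grab_frame(n);cv2.imwrite("pics/w1.png",p[:,:,::-1])
u,v,P=cloud(n,d,c);M=masks(p)
Q=P[M["orange"][v,u]&(P[:,2]>.1)&(P[:,2]<.115)&(abs(P[:,1])<.25)]
print(len(Q)); 
if len(Q)>5: print(cv2.minAreaRect(Q[:,:2].astype(np.float32)*1000),np.median(Q[:,2]))
E
```

```text
t 2.4 pos [ 0.4735 -0.0914  0.1566] F [-0.31 -0.03 -0.38] grip 0.001
xaxis [ 0.939  0.344 -0.007] yaw 20.14 zaxis [-0.008  0.003 -1.   ]
tool delta [0.0229 0.0018 0.0705]
4044
((538.3134765625, -67.4439926147461), (15.68799877166748, 99.97923278808594), 20.112436294555664) 0.10644748319792248
```

View pics/w1.png

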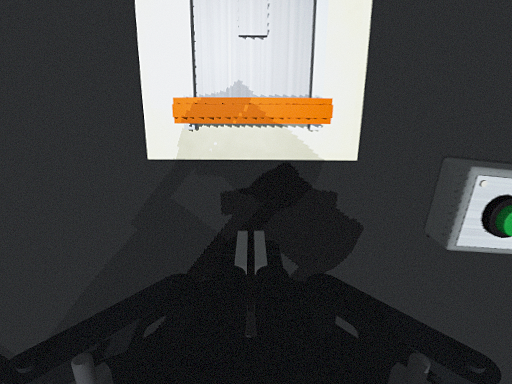

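The wrist view shows the orange paddle at columns 172–333, rows 97–124, centred ahead of the fingers. The gap to contact is about 50 mm. I'll descend and push.

Call:
{"name": "step_arm", "arguments": {
  "moves": [
    [0,0,0.035,0,0,0,0],
    [0,0,0.035,0,0,0,0],
    [0.02,0,0,0,0,0,0],
    [0.02,0,0,0,0,0,0],
    [0.01,0,0,0,0,0,0],
    [0.01,0,0,0,0,0,0],
    [0.01,0,0,0,0,0,0],
    [0,0,0,0,0,0,0]
  ]
}}

```text
time: 3.25
tool_pos: [0.5429, -0.0697, 0.0931]
tool_rot: [0.001, 0.985, 0.175, -0.0]
contact_force: [-2.6, -1.2, 1.9]
gripper_width: 0.0
```

```bash
python3 -c "
from h import *
delta([.4735+.104*.94,-.0914+.104*.342,.086])"
```

```text
t 3.25 pos [ 0.5429 -0.0697  0.0931] F [-2.62 -1.22  1.92] grip 0.0
xaxis [ 0.939  0.344 -0.   ] yaw 20.1 zaxis [ 0.    -0.002 -1.   ]
tool delta [ 0.0314 -0.0033  0.0071]
```

Call:
{"name": "step_arm", "arguments": {
  "moves": [
    [0.008,0,0.002,0,0,0,0],
    [0.008,0,0.002,0,0,0,0],
    [0.008,0,0,0,0,0,0],
    [0.008,0,0,0,0,0,0],
    [0,0,0,0,0,0,0],
    [0,0,0,0,0,0,0]
  ]
}}

```text
time: 3.85
tool_pos: [0.5721, -0.0589, 0.0889]
tool_rot: [0.001, 0.985, 0.174, -0.001]
contact_force: [-6.1, -3.6, 3.2]
gripper_width: -0.009
```

```bash
python3 - <<'E'
from h import *
delta([.4735+.104*.94,-.0914+.104*.342,.086])
for n in("scene","side"):
    p,d=grab_frame(n);cv2.imwrite(f"pics/{n}1.png",p[:,:,::-1])
    u,v,P=cloud(n,d);M=masks(p)
    Q=P[M["orange"][v,u]&(P[:,2]>.098)&(P[:,2]<.115)&(abs(P[:,1])<.25)]
    if len(Q)>5: print(n,cv2.minAreaRect(Q[:,:2].astype(np.float32)*1000))
E
```

```text
t 3.85 pos [ 0.5721 -0.0589  0.0889] F [-6.12 -3.57  3.21] grip -0.009
xaxis [ 0.939  0.343 -0.001] yaw 20.09 zaxis [-0.001 -0.002 -1.   ]
tool delta [ 0.0003 -0.0032  0.0029]
scene ((591.4382934570312, -50.36466598510742), (15.765227317810059, 94.51640319824219), 20.741554260253906)
side ((578.4480590820312, -28.243755340576172), (15.319645881652832, 56.33192825317383), 19.61867904663086)
```

Travel is about 55 mm with 7 N of contact force. I'll let go by backing straight off, then rise.

Call:
{"name": "step_arm", "arguments": {
  "moves": [
    [-0.02,0,0,0,0,0,0],
    [-0.04,0,0,0,0,0,0],
    [-0.04,0,0,0,0,0,0],
    [0,0,-0.035,0,0,0,0],
    [0,0,-0.035,0,0,0,0],
    [0,0,0,0,0,0,0],
    [0,0,0,0,0,0,0]
  ]
}}

```text
time: 4.65
tool_pos: [0.4796, -0.0926, 0.1598]
tool_rot: [0.001, 0.985, 0.174, 0.002]
contact_force: [0.6, 1.4, -0.4]
gripper_width: -0.003
```

```bash
python3 - <<'E'
from h import *
n="wrist"
c=camera_info(n);p,d=grab_frame(n);cv2.imwrite("pics/w2.png",p[:,:,::-1])
u,v,P=cloud(n,d,c);M=masks(p)
Q=P[M["orange"][v,u]&(P[:,2]>.1)&(P[:,2]<.115)&(abs(P[:,1])<.25)]
r=cv2.minAreaRect(Q[:,:2].astype(np.float32)*1000);print(r)
print("travel",(np.array(r[0])-[538.3,-67.4])@[.939,.343])
Q=P[M["green"][v,u]&(P[:,2]>.064)]
if len(Q)>5: print("green",len(Q),cv2.minEnclosingCircle(Q[:,:2].astype(np.float32)*1000),np.median(Q,0).round(4))
for n in("scene","side"):
    p,d=grab_frame(n);cv2.imwrite(f"pics/{n}2.png",p[:,:,::-1])
    u,v,P=cloud(n,d);M=masks(p)
    Q=P[M["orange"][v,u]&(P[:,2]>.1)&(P[:,2]<.115)&(abs(P[:,1])<.25)]
    r=cv2.minAreaRect(Q[:,:2].astype(np.float32)*1000);print(n,r,(np.array(r[0])-[537,-70])@[.939,.343])
delta([.53,-.32,.11])
E
```

```text
((570.4328002929688, -55.11330032348633), (15.969474792480469, 99.59223175048828), 19.93826675415039)
travel 34.38703746414189
green 501 ((531.0374755859375, -317.22528076171875), 13.63689136505127) [ 0.5297 -0.3138  0.0674]
scene ((572.6046752929688, -56.80818557739258), (17.08177947998047, 93.25394439697266), 21.053844451904297) 37.957582447052005
side ((568.5068969726562, -57.85675048828125), (15.38926887512207, 103.65911102294922), 20.155536651611328) 33.75011083984375
t 4.8 pos [ 0.4778 -0.0919  0.1564] F [-0.58 -0.23 -0.81] grip -0.002
xaxis [ 0.939  0.344 -0.001] yaw 20.1 zaxis [-0.001  0.001 -1.   ]
tool delta [-0.0293  0.2322  0.0461]
```

View pics/w2.png

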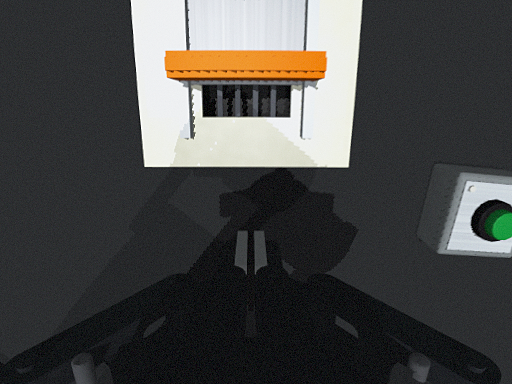

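The shutter has latched at about 34–35 mm, with the barred opening visible at rows 85–117. The button is at (0.531, -0.317). Moving over it now.

Call:
{"name": "step_arm", "arguments": {
  "moves": [
    [-0.005,0.04,0,0,0,0,0],
    [-0.005,0.04,0,0,0,0,0],
    [-0.005,0.04,0,0,0,0,0],
    [-0.005,0.04,0,0,0,0,0],
    [-0.005,0.04,0,0,0,0,0],
    [-0.003,0.03,0,0,0,0,0],
    [0,0,0.03,0,0,0,0],
    [0,0,0,0,0,0,0]
  ]
}}

```text
time: 5.6
tool_pos: [0.5282, -0.3164, 0.1213]
tool_rot: [-0.004, 0.985, 0.174, -0.003]
contact_force: [-0.4, 0.9, -0.7]
gripper_width: 0.002
```

```bash
python3 - <<'E'
from h import *
delta([.531,-.317,.067])
p,d=grab_frame("wrist");cv2.imwrite("pics/w3.png",p[:,:,::-1])
E
```

```text
t 5.6 pos [ 0.5282 -0.3164  0.1213] F [-0.44  0.91 -0.67] grip 0.002
xaxis [ 0.94   0.342 -0.005] yaw 20.03 zaxis [-0.008  0.007 -1.   ]
tool delta [0.0028 0.002  0.0542]
```

View pics/w3.png

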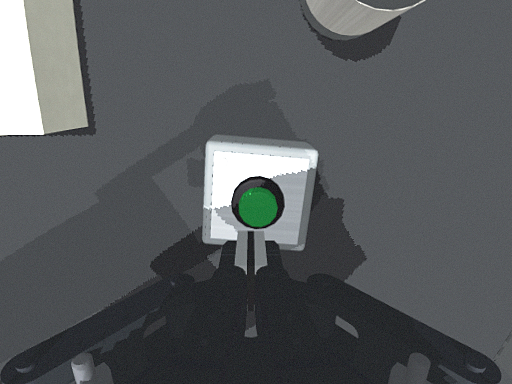

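Call:
{"name": "step_arm", "arguments": {
  "moves": [
    [0.002,0.002,0.025,0,0,0,0],
    [0,0,0.02,0,0,0,0],
    [0,0,0.005,0,0,0,0],
    [0,0,0,0,0,0,0],
    [0,0,0,0,0,0,0]
  ]
}}

```text
time: 6.15
tool_pos: [0.5342, -0.319, 0.0787]
tool_rot: [0.001, 0.985, 0.175, 0.001]
contact_force: [0.4, -0.1, 0.8]
gripper_width: -0.002
```

```bash
python3 - <<'E'
from h import *
delta([.531,-.317,.061])
E
```

```text
t 6.15 pos [ 0.5342 -0.319   0.0787] F [ 0.4  -0.05  0.77] grip -0.002
xaxis [0.939 0.344 0.001] yaw 20.13 zaxis [ 0.001 -0.001 -1.   ]
tool delta [-0.0024 -0.003   0.0177]
```

Call:
{"name": "step_arm", "arguments": {
  "moves": [
    [-0.002,-0.002,0.006,0,0,0,0],
    [0,0,0.004,0,0,0,0],
    [0,0,0.003,0,0,0,0],
    [0,0,0.003,0,0,0,0],
    [0,0,0.002,0,0,0,0],
    [0,0,0,0,0,0,0],
    [0,0,0,0,0,0,0]
  ]
}}

```text
time: 6.85
tool_pos: [0.5312, -0.3179, 0.061]
tool_rot: [-0.0, 0.985, 0.175, -0.0]
contact_force: [-3.8, 3.0, 9.1]
gripper_width: -0.002
```

```bash
python3 - <<'E'
from h import *
delta([.531,-.317,.061])
E
```

```text
t 6.85 pos [ 0.5312 -0.3179  0.061 ] F [-3.79  3.02  9.13] grip -0.002
xaxis [ 0.939  0.344 -0.   ] yaw 20.11 zaxis [-0.  0. -1.]
tool delta [ 0.0001 -0.0009 -0.    ]
```

The button is fully down: 9 N against the 5 N needed, with the TCP at 61 mm. Lifting off now.

Call:
{"name": "step_arm", "arguments": {
  "moves": [
    [0,0,-0.01,0,0,0,0],
    [0,0,-0.03,0,0,0,0],
    [0,0,-0.04,0,0,0,0],
    [0,0,-0.04,0,0,0,0],
    [-0.04,0,0,0,0,0,0],
    [-0.04,0,0,0,0,0,0],
    [0,0,0,0,0,0,0],
    [0,0,0,0,0,0,0]
  ]
}}

```text
time: 7.65
tool_pos: [0.4554, -0.3454, 0.1792]
tool_rot: [-0.0, 0.985, 0.174, 0.0]
contact_force: [1.1, -0.0, -0.0]
gripper_width: 0.0
```

```bash
python3 - <<'E'
from h import *
n="wrist"
c=camera_info(n);p,d=grab_frame(n);cv2.imwrite("pics/w4.png",p[:,:,::-1])
u,v,P=cloud(n,d,c);M=masks(p)
Q=P[M["green"][v,u]&(P[:,2]>.05)]
if len(Q): print("green top z",np.percentile(Q[:,2],[50,90]))
for n in("scene","side"):
    p,d=grab_frame(n);cv2.imwrite(f"pics/{n}4.png",p[:,:,::-1])
    u,v,P=cloud(n,d);M=masks(p)
    Q=P[M["orange"][v,u]&(P[:,2]>.1)&(P[:,2]<.115)&(abs(P[:,1])<.25)]
    r=cv2.minAreaRect(Q[:,:2].astype(np.float32)*1000);print(n,(np.array(r[0])-[537,-70])@[.939,.343])
    Q=P[M["green"][v,u]&(P[:,2]>.05)&(P[:,0]>.4)]; print("green z",np.percentile(Q[:,2],[50,90]))
    for q in("resin_bottle","funnel","cup"):
        e=cut_out(n,q)
        if e: print(q,round(e[0]["conf"],2),np.median(P[e[0]["mask"][v,u]],0).round(3))
delta([.531,-.317,.061])
E
```

```text
green top z [0.06734053 0.06836767]
scene 38.7503074798584
green z [0.06630922 0.07023287]
resin_bottle 0.68 [ 0.713 -0.312  0.105]
funnel 0.81 [0.689 0.329 0.032]
cup 0.61 [0.524 0.297 0.06 ]
side 33.44068820953369
green z [0.06738714 0.07120982]
resin_bottle 0.85 [ 0.685 -0.31   0.095]
funnel 0.55 [0.659 0.337 0.03 ]
cup 0.86 [0.517 0.297 0.061]
t 8.1 pos [ 0.4563 -0.345   0.1792] F [-0.5   0.55 -0.05] grip -0.001
xaxis [ 0.939  0.344 -0.   ] yaw 20.14 zaxis [-0.  0. -1.]
tool delta [ 0.0798 -0.0005  0.1181]
```

View pics/scene4.png

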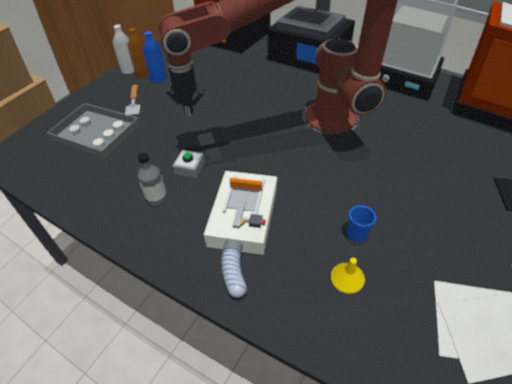

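The picture shows the paddle at about (246, 184), still half open. The green button at (188, 157) is up, the bottle, cup and funnel haven't moved, and the arm is clear. Handing in.

```bash
python3 -c "
from plant import *
print(job_done())"
```

```text
the job is handed in; nothing more can be done
None
```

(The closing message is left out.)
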